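# Latch a spring-return retaining arm open

### The arm

A 6-joint arm with a two-finger parallel gripper is mounted at the origin on a cart in front of the work surface, level with it; the furniture and walls round the work are solid. World frame = base frame: x ahead of the robot, y to its left, z up, the work surface at z = 0. Lengths are in m, angles in rad, forces in N, time in s.
With the tool pointing down it reaches from about 0.35 to 0.775 m from the base axis. Payload 7.3 kg.
Tool frame: the origin (TCP) lies on the centre line of the jaws, within the pads' length; the fingertips stand 11 mm ahead of it and the grasp point (between the pads) lies 8 mm behind it; z points along the fingers, y is the direction in which the jaws open and shut (so a half turn about z gives the same grasp; the last joint's range is limited). The gripper opens to 92 mm and grips with 3 to 60 N. Pads are 19 mm wide; open, the fingers measure 130 mm over their backs; the gripper's body (75 mm by 190 mm) begins 47 mm behind the grasp point.
Start: joints at [-1.418, 0.342, 1.524, -0, 1.275, -0.146], TCP at [0.155, -0.502, 0.238] pointing down, gripper open.
Joint ranges: [-2.53, 2.53], [-0.77, 2.02], [0.04, 2.7], [-1, 4.14], [0.28, 2.66], [-3.11, 3.11]. Speed limits (rad/s): [2.57, 2.57, 3.14, 3.14, 3.14, 3.14].

### API

Orientations are given as [roll, pitch, yaw] about the fixed x, y, z axes, in that order (R = Rz(yaw) Ry(pitch) Rx(roll)).
In Python, from cell import robot gives the robot as it stands.
- The arm moves only by the tool jog_arm, never from a script. Its argument "deltas" is one flat list of numbers, 6 for each row, row after row: the shift along the world's x, y, z in units of 0.1 m (1.0 is 0.1 m), then the turn, a rotation vector about the world's x, y, z in units of 90 degrees (1.0 is 90 degrees). A call has 1 to 5 rows; each row is the pose to reach, as a shift and turn from the pose commanded when the call began; what a row does not reach only later rows make up. A row lasts 1/12 s, in which the tool goes at most 41.7 mm and 7.16 degrees, less where a joint would pass 70% of its speed; a pose out of reach is approached as far as the arm can. A call with a number of a shift or a turn outside -1 to 1 is refused whole. A call with a gripper value outside its range is refused whole. "claw" is the opening, from 0 (shut) to 1 (fully open), set as the call begins (left out, the last holds). The fingers move at their own pace and stop on an object; "newtons" is the grip in N (left out, the last holds). Time passes only in rows, so rows that repeat a pose let the fingers close. It gives the time, the measured TCP pose, the force and the opening at its end, in the units of the state.
- robot.observe(): the state, without advancing time (a new reading comes with each control period).
- robot.read_camera(name): name is "scene" or "top"; returns the picture (420x560x3 uint8, red, green, blue); there is no depth.
- robot.camera_params(name): a dict with "fx", "fy", "cx", "cy" (pixels), "k1" (the pictures are not rectified: a ray, as slopes to the right and down, at radius r is drawn at 1 + k1 r^2 times it, then the intrinsics apply), "R" (3x3) and "t" (3): a world point X has camera coordinates R X + t. Camera axes: x right, y down, z forward; pixel columns grow to the right and rows downward; lengths in m; the calibration is good to about 2 mm. A picture is of the moment at which its call begins. camera_params takes no time and is no camera call.
- robot.hand_in(): hands the job in, once; it reports no verdict.
The state is a dict: "time": time; "qpos": joint angles; "qvel": joint speeds; "joint_efforts": joint torques, N m; "tool_pos": TCP position; "tool_rot": TCP orientation; "contact_force": force on the tool from outside, world axes, zero at the start; "torque": the same for the moment, N m; "opening": finger opening in m.
Only numpy, scipy, OpenCV 4.12 (cv2) and the standard library are available. Lean on these libraries where they do the work, as an engineer would, in place of code of your own. Each camera call takes 0.05 s, during which the arm holds its last target. There are 200 camera calls.

### The job

Open the pin-checking station whose arm has the orange knob: swing its spring-loaded arm anticlockwise (seen from above) off the pin until the arm is beyond the end of the curved rail, hold it there against the spring, push the arm fully down by its knob, and let go so that the rail end keeps it open. Leave the station with the black knob as it is.

Things in the scene. Friction and masses are not known exactly. Their poses are not given: they have to be found in the camera images.
- orange_knob (a point): Centre of the upright round orange knob (24 mm diameter, 34 mm tall) on the free end of the grey arm, 110 mm from the pivot axis; it may turn between the fingers. 96 mm above the bench while the arm is up, as at the start; 82 mm when fully down. Arm bar 18 mm wide, its top 26 mm below this point. The arm stays at whatever height it is left; pushing it down takes about 2 to 4 N.
- orange_pivot (a point): Point on the arm's vertical pivot axis, 96 mm above the bench (post top 97 mm). Its aluminium plate, 162 x 160 mm, is fixed; heading varies about 20 degrees, read it from knob and pivot. At rest the arm lies over a steel pin in a V-block. A dark curved rail, top 44 mm up, 60 mm from the axis, lies under the arm; a peg below the arm drops behind the rail end, over a green mark.
- orange_swing (a joint): Swing of the arm, rad: 0 at rest over the pin, growing anticlockwise seen from above, stop at 1.55. A torsion spring returns it to 0 (2 N at the knob at rest, 6.5 N at 1.3 rad). Only beyond 1.13 has the peg cleared the rail end, so that the arm can be pushed down 14 mm; 1.3 is mid-space. Down and released, it springs back against the rail end and stays near 1.1.
- black_knob (a point): Centre of the like black knob on the other station of the same build, 96 mm above the bench at rest; that arm is not to be moved. Which station stands on the left varies.

How it is judged:
By the outcome, as a careful person would: the job done as asked, in the order asked, and still so for the second after the job is handed in, with the robot touching nothing.
It also fails if it takes over 38 s, if anything falls off the work surface, if the arm or the gripper's body presses on something with over 40 N, if the wrist force passes 120 N, or if a joint passes its speed limit or range.

## Working session

There is one attempt and no reset: what is moved stays moved. The work goes in short steps, Python scripts to look and compute and a tool call to move; the robot and the scene stay as the last step left them, time stands still between calls to the robot, and variables do not carry over. Pictures are saved under pics/ and viewed, about 8 in all and at most 12, crops included, and the job is handed in when it is done.

Besides the shell and the picture viewer there is one more tool, called in YAML: its name, and indented under it one key for each argument. jog_arm: Moves the arm, as the interface text tells. Its arguments: {"type":"object","properties":{"deltas":{"type":"array","items":{"type":"number"}},"claw":{"type":"number"},"newtons":{"type":"number"}},"required":["deltas"]}

```bash
mkdir -p pics; cat > h.py <<'E'
import numpy as np, cv2
from cell import robot
def snap(name,fn):
    im=robot.read_camera(name); cv2.imwrite('pics/'+fn,im[:,:,::-1]); return im
def w(name,u,v,z):
    p=robot.camera_params(name); R=np.array(p['R']);t=np.array(p['t'])
    d=np.array([(u-p['cx'])/p['fx'],(v-p['cy'])/p['fy']]); s=d.copy()
    for _ in range(20): s=d/(1+p['k1']*(s@s))
    ray=R.T@np.array([s[0],s[1],1]); c=-R.T@t
    return c+ray*(z-c[2])/ray[2]
E
python3 - <<'E'
from h import *
a=snap('top','t1.png');b=snap('scene','s1.png')
cv2.imwrite('pics/both.png',np.hstack([a,b])[:,:,::-1][:, :])
for n in('top','scene'):
  p=robot.camera_params(n);print(n,-np.array(p['R']).T@np.array(p['t']),p['R'])
print(robot.observe())
E
```

```text
top [0.37012811 0.05167171 1.17426757] [[-0.00544586 -0.99997352  0.00482634]
 [-0.99250324  0.00481575 -0.12212339]
 [ 0.12209691 -0.00545522 -0.99250319]]
scene [-0.02170808  0.92161044  0.64226104] [[-0.86147649 -0.50755795 -0.01559459]
 [-0.22912778  0.41593731 -0.88005489]
 [ 0.45316523 -0.75457344 -0.47461584]]
{'time': 0.1, 'qpos': array([-1.41801694e+00,  3.42657768e-01,  1.52486025e+00, -2.81496788e-05,
        1.27536667e+00, -1.46009245e-01]), 'qvel': array([ 0.00061281, -0.00192554, -0.00118224, -0.00067692, -0.0019843 ,
       -0.00070549]), 'joint_efforts': array([ 2.10809580e-03, -4.32003307e+01, -2.44694102e+01,  7.20893824e-02,
        5.25563769e-02, -4.20910692e-05]), 'tool_pos': array([ 0.15450118, -0.50142549,  0.23713336]), 'tool_rot': array([-3.14031046e+00, -1.61345227e-04,  2.98796744e-01]), 'contact_force': array([-0.09076103, -0.04317483,  1.10121481]), 'torque': array([0.03807336, 0.03189945, 0.05480639]), 'opening': 0.09145370061649315}
```

View pics/t1.png

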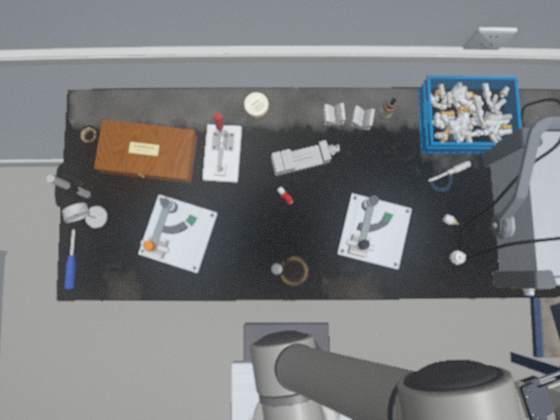

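View pics/s1.png

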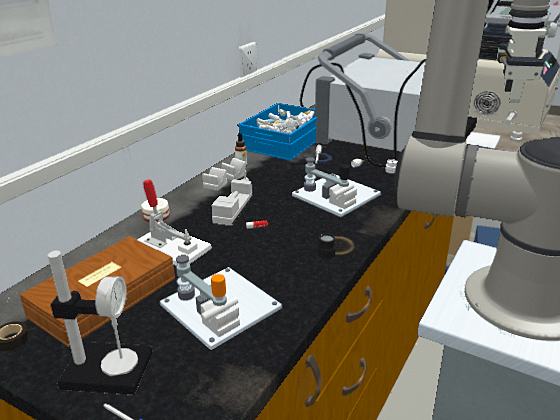

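The orange station is on the left: knob at about (149,246) and pivot at about (169,205) in the top view. The black knob is on the right at (364,244). Next I'll enlarge both views.

```bash
python3 - <<'E'
import cv2,numpy as np
a=cv2.imread('pics/t1.png')[185:280,125:225];b=cv2.imread('pics/s1.png')[240:350,150:290]
a=cv2.resize(a,None,fx=5,fy=5,interpolation=3)[:475,:400]
b=cv2.resize(b,(400,314),interpolation=3)
c=np.zeros((475,800,3),np.uint8);c[:,:400]=a;c[:314,400:]=b;cv2.imwrite('pics/c1.png',c)
im=cv2.imread('pics/t1.png');h=cv2.cvtColor(im,cv2.COLOR_BGR2HSV)
m=cv2.inRange(h,(5,180,150),(20,255,255));m[:225]=0;m[:,200:]=0;ys,xs=np.nonzero(m);print(xs.mean(),ys.mean(),len(xs))
from h import *
s=cv2.imread('pics/s1.png');h=cv2.cvtColor(s,cv2.COLOR_BGR2HSV)
m=cv2.inRange(h,(5,200,150),(20,255,255));m[:265]=0;m[305:]=0;m[:,:205]=0;m[:,235:]=0;y2,x2=np.nonzero(m);print(x2.mean(),y2.mean(),x2.min(),x2.max(),y2.min(),y2.max())
print('knob top',w('top',xs.mean(),ys.mean(),.109),'scene',w('scene',x2.mean(),y2.mean(),.096))
E
```

```text
nan nan 0
217.8755364806867 284.87124463519314 211 225 275 296
knob top [nan nan nan] scene [0.44100628 0.34609342 0.096     ]<stdin>:7: RuntimeWarning: Mean of empty slice.
  ret = ret.dtype.type(ret / rcount)
<stdin>:11: RuntimeWarning: Mean of empty slice.
  ret = ret.dtype.type(ret / rcount)
```

View pics/c1.png

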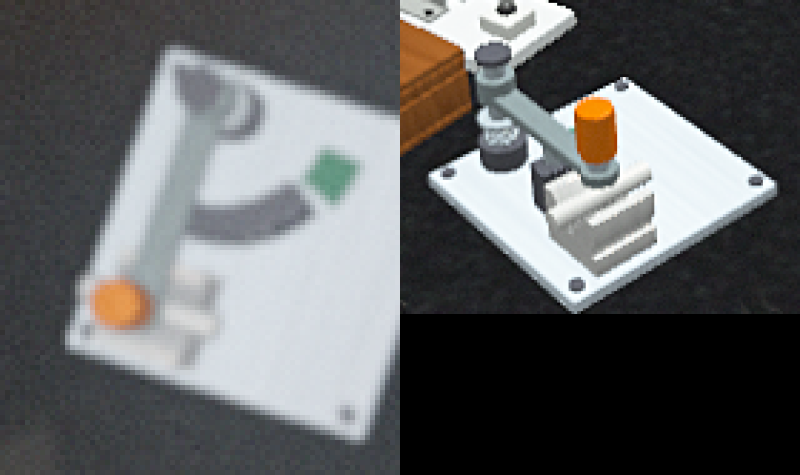

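```bash
python3 - <<'E'
from h import *
kt=w('top',149,245.3,.110);ks=w('scene',217.9,284.9,.096);pt=w('top',164.8,202.2,.097);ps=w('scene',182.5,257.3,.097)
print(kt,ks,pt,ps,np.linalg.norm((kt-pt)[:2]),np.linalg.norm((ks-ps)[:2]))
for n,u,v in(('gr',191.5,220),('c1',125+80/5,185+345/5),('c2',125+365/5,185+437/5),('c3',159,195)):print(n,w('top',u,v,.01))
# whole plate region
print(w('top',364,240,.11))
E
```

```text
[0.44055658 0.34386068 0.11      ] [0.44092385 0.34613772 0.096     ] [0.5449431  0.31214471 0.097     ] [0.54431032 0.3116563  0.097     ] 0.10909833997231073 0.10898500389651038
gr [0.51214581 0.26276684 0.01      ]
c1 [0.42490106 0.39139659 0.01      ]
c2 [0.37759789 0.2440125  0.01      ]
c3 [0.57812902 0.34885176 0.01      ]
[ 0.45057585 -0.16158035  0.11      ]
```

The two cameras agree: knob (0.4405, 0.345), pivot (0.5446, 0.312), radius 0.109 against 0.110. So the arm's rest angle is about 162.5°. At 1.3 rad the knob would be near (0.484, 0.220), which matches the green mark's direction. I'll travel in an arc, keeping the yaw.

jog_arm:
  deltas: [0.45, 1, 0.1, 0, 0, 0, 0.45, 1, 0.1, 0, 0, 0, 0.45, 1, 0.1, 0, 0, 0]
  claw: 0.75

```text
time: 0.35
tool_pos: [0.2001, -0.3988, 0.2472]
tool_rot: [-3.139, -0.001, 0.299]
contact_force: [0.6, 0.5, 0.9]
opening: 0.0765
```

jog_arm:
  deltas: [0.4, 1, 0, 0, 0, 0, 0.4, 1, 0, 0, 0, 0, 0.4, 1, 0, 0, 0, 0]

```text
time: 0.6
tool_pos: [0.2399, -0.2981, 0.2474]
tool_rot: [-3.14, -0.0, 0.3]
contact_force: [-0.0, 0.6, 0.2]
opening: 0.0692
```

jog_arm:
  deltas: [0.9, 1, 0, 0, 0, 0, 0.9, 1, 0, 0, 0, 0, 0.9, 1, 0, 0, 0, 0, 0.9, 1, 0, 0, 0, 0]

```text
time: 0.93
tool_pos: [0.3318, -0.1976, 0.2477]
tool_rot: [-3.14, -0.002, 0.303]
contact_force: [-1.3, -0.0, -0.4]
opening: 0.0689
```

jog_arm:
  deltas: [1, 1, 0, 0, 0, 0, 1, 1, 0, 0, 0, 0, 1, 1, 0, 0, 0, 0, 1, 1, 0, 0, 0, 0]

```text
time: 1.27
tool_pos: [0.4319, -0.0985, 0.2475]
tool_rot: [-3.141, -0.001, 0.301]
contact_force: [0.1, -0.4, -0.3]
opening: 0.0686
```

jog_arm:
  deltas: [0.1, 1, 0, 0, 0, 0, 0.1, 1, 0, 0, 0, 0, 0.1, 1, 0, 0, 0, 0]

```text
time: 1.52
tool_pos: [0.4392, 0.002, 0.2473]
tool_rot: [-3.14, 0.001, 0.301]
contact_force: [0.3, 0.1, -0.0]
opening: 0.0685
```

jog_arm:
  deltas: [0, 1, 0, 0, 0, 0, 0, 1, 0, 0, 0, 0, 0, 1, 0, 0, 0, 0]

```text
time: 1.77
tool_pos: [0.4388, 0.1021, 0.2475]
tool_rot: [-3.14, 0.0, 0.301]
contact_force: [-0.2, -0.6, -0.7]
opening: 0.0688
```

jog_arm:
  deltas: [0, 1, 0, 0, 0, 0, 0, 1, 0, 0, 0, 0, 0, 1, 0, 0, 0, 0]

```text
time: 2.02
tool_pos: [0.4388, 0.2022, 0.2475]
tool_rot: [-3.14, 0.0, 0.301]
contact_force: [-0.1, -0.9, -0.5]
opening: 0.0686
```

jog_arm:
  deltas: [0, 1, 0, 0, 0, 0, 0, 1, 0, 0, 0, 0, 0, 1, 0, 0, 0, 0]

```text
time: 2.27
tool_pos: [0.4388, 0.3023, 0.2473]
tool_rot: [-3.14, 0.0, 0.301]
contact_force: [-1.0, -0.5, 0.4]
opening: 0.0693
```

jog_arm:
  deltas: [0, 0.45, -0.9, 0, 0, 0, 0, 0.45, -0.9, 0, 0, 0, 0, 0.45, -0.9, 0, 0, 0, 0, 0.45, -0.9, 0, 0, 0]

```text
time: 2.6
tool_pos: [0.4368, 0.3434, 0.153]
tool_rot: [3.14, 0.009, 0.301]
contact_force: [0.4, 0.4, -0.1]
opening: 0.0687
```

```bash
python3 - <<'E'
from h import *
a=snap('top','t2.png')[185:285,105:205];b=snap('scene','s2.png')[170:330,130:290]
print(robot.observe()['tool_pos'],robot.observe()['qpos'])
cv2.imwrite('pics/c2.png',np.hstack([cv2.resize(a,(400,400)),cv2.resize(b,(400,400))])[:,:,::-1])
E
```

```text
[0.43942661 0.34311232 0.15757693] [ 5.25648898e-01  4.75882840e-01  1.54869350e+00 -3.67031078e-04
  1.11842584e+00  1.79718828e+00]
```

View pics/c2.png

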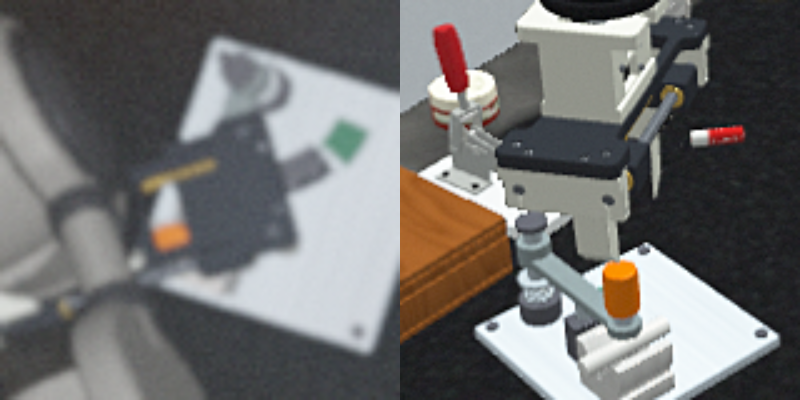

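The finger pair sits above the orange knob, with the midpoint near (627,205) and the knob at (621,290) in the right half. The alignment looks right, so I'll descend and grip.

jog_arm:
  deltas: [0.01, 0.02, -0.35, 0, 0, 0, 0.01, 0.02, -0.5, 0, 0, 0, 0.01, 0.02, -0.69, 0, 0, 0, 0.01, 0.02, -0.69, 0, 0, 0]

```text
time: 3.03
tool_pos: [0.4401, 0.3439, 0.0876]
tool_rot: [3.141, 0.003, 0.298]
contact_force: [-1.0, -0.6, -0.1]
opening: 0.069
```

jog_arm:
  deltas: [0, 0, 0, 0, 0, 0, 0, 0, 0, 0, 0, 0, 0, 0, 0, 0, 0, 0, 0, 0, 0, 0, 0, 0, 0, 0, 0, 0, 0, 0]
  claw: 0.1
  newtons: 25

```text
time: 3.45
tool_pos: [0.441, 0.3455, 0.0898]
tool_rot: [-3.141, -0.002, 0.299]
contact_force: [-1.3, 0.5, -0.3]
opening: 0.0402
```

jog_arm:
  deltas: [0, 0, 0, 0, 0, 0, 0, 0, 0, 0, 0, 0, 0, 0, 0, 0, 0, 0, 0, 0, 0, 0, 0, 0, 0, 0, 0, 0, 0, 0]

```text
time: 3.87
tool_pos: [0.4402, 0.3457, 0.0888]
tool_rot: [-3.141, 0.0, 0.299]
contact_force: [-3.2, 3.4, 2.1]
opening: 0.0236
```

Gripped at 23.6 mm, which fits the 24 mm knob. Now I'll swing along the arc.

jog_arm:
  deltas: [-0.025, -0.092, 0, 0, 0, 0, -0.042, -0.186, 0, 0, 0, 0, -0.051, -0.281, 0, 0, 0, 0, -0.051, -0.377, 0, 0, 0, 0, -0.027, -0.567, 0, 0, 0, 0]

```text
time: 4.28
tool_pos: [0.4358, 0.29, 0.0883]
tool_rot: [-3.14, 0.002, 0.301]
contact_force: [-3.3, 7.6, -2.8]
opening: 0.0233
```

jog_arm:
  deltas: [0.043, -0.147, 0, 0, 0, 0, 0.105, -0.287, 0, 0, 0, 0, 0.187, -0.416, 0, 0, 0, 0, 0.286, -0.533, 0, 0, 0, 0, 0.4, -0.636, 0, 0, 0, 0]

```text
time: 4.7
tool_pos: [0.4762, 0.2254, 0.0883]
tool_rot: [-3.139, 0.003, 0.299]
contact_force: [-5.6, 8.8, -0.1]
opening: 0.0237
```

jog_arm:
  deltas: [0.05, -0.035, 0, 0, 0, 0, 0.09, -0.063, 0, 0, 0, 0, 0.09, -0.063, 0, 0, 0, 0]

```text
time: 4.95
tool_pos: [0.4857, 0.219, 0.0882]
tool_rot: [-3.14, 0.003, 0.298]
contact_force: [-6.5, 6.9, 1.7]
opening: 0.0234
```

```bash
python3 - <<'E'
from h import *
a=snap('top','t3.png')[185:285,105:205];b=snap('scene','s3.png')[170:330,130:290]
o=robot.observe();d=o['tool_pos'][:2]-[.5446,.312]
print(o['tool_pos'],o['contact_force'],np.degrees(np.arctan2(d[1],d[0]))%360-162.2,np.hypot(*d))
cv2.imwrite('pics/c3.png',np.hstack([cv2.resize(a,(400,400)),cv2.resize(b,(400,400))])[:,:,::-1])
E
```

```text
[0.48526728 0.2193476  0.08824656] [-6.09632877  6.15863388  1.65912659] 75.16532422730921 0.11002199252980964
```

View pics/c3.png

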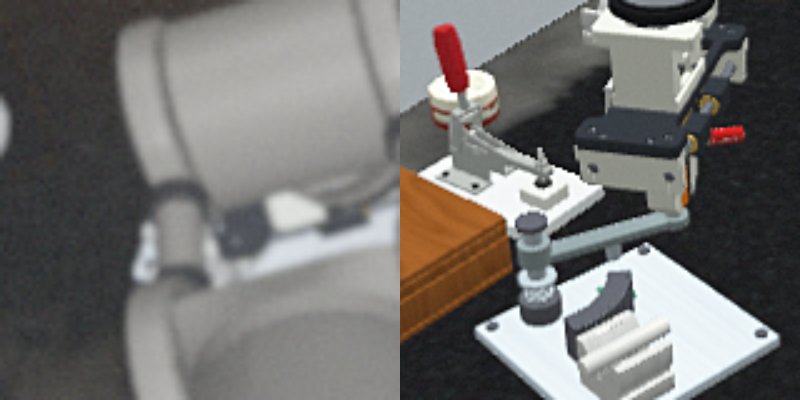

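The arm is at about 75° (1.31 rad), beyond the rail end, and the peg is visible at (613,252). Now I'll push down 14 mm.

jog_arm:
  deltas: [0, 0, -0.04, 0, 0, 0, 0, 0, -0.08, 0, 0, 0, 0, 0, -0.12, 0, 0, 0, 0, 0, -0.15, 0, 0, 0, 0, 0, -0.15, 0, 0, 0]
  newtons: 35

```text
time: 5.47
tool_pos: [0.4855, 0.2184, 0.0744]
tool_rot: [-3.142, 0.003, 0.299]
contact_force: [-8.8, -1.3, 15.5]
opening: 0.0236
```

jog_arm:
  deltas: [0, 0, -0.01, 0, 0, 0, 0, 0, -0.02, 0, 0, 0, 0, 0, -0.02, 0, 0, 0]

```text
time: 5.72
tool_pos: [0.4857, 0.2179, 0.0736]
tool_rot: [3.141, 0.002, 0.299]
contact_force: [-11.5, -4.8, 23.2]
opening: 0.0238
```

Bottomed: down 14.6 mm with over 20 N reaction. I'll relax the press, ease back towards the rail end, then look.

jog_arm:
  deltas: [0, 0, 0.015, 0, 0, 0, -0.04, 0.028, 0.015, 0, 0, 0, -0.08, 0.06, 0.015, 0, 0, 0, -0.12, 0.093, 0.015, 0, 0, 0, -0.14, 0.11, 0.015, 0, 0, 0]

```text
time: 6.13
tool_pos: [0.4728, 0.2293, 0.0745]
tool_rot: [3.141, -0.001, 0.298]
contact_force: [-3.1, -1.2, 9.8]
opening: 0.0231
```

```bash
python3 - <<'E'
from h import *
b=snap('scene','s4.png')[170:330,130:290]
o=robot.observe();d=o['tool_pos'][:2]-[.5446,.312]
print(o['tool_pos'],o['contact_force'],np.degrees(np.arctan2(d[1],d[0]))%360-162.2,np.hypot(*d))
cv2.imwrite('pics/c4.png',cv2.resize(b,(560,560))[:,:,::-1])
E
```

```text
[0.47255295 0.22954436 0.07451139] [-5.24425546 -1.85530417 13.32152764] 66.65409773541313 0.10949753727670522
```

View pics/c4.png

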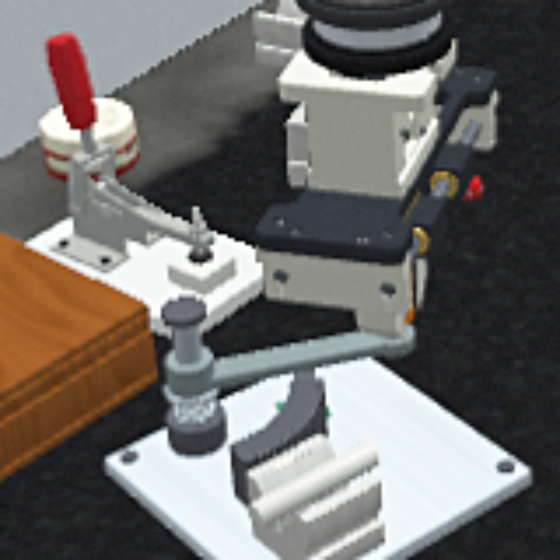

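The bar now sits low on the post, with the cap standing well clear above it, and the arm is at 66.7°, just past the rail end. I'll let go.

jog_arm:
  deltas: [0, 0, 0.005, 0, 0, 0, 0, 0, 0.005, 0, 0, 0, 0, 0, 0.005, 0, 0, 0, 0, 0, 0.005, 0, 0, 0, 0, 0, 0.005, 0, 0, 0]
  claw: 0.7

```text
time: 6.6
tool_pos: [0.4732, 0.2294, 0.0737]
tool_rot: [3.141, -0.0, 0.299]
contact_force: [0.3, 0.1, 0.1]
opening: 0.0522
```

jog_arm:
  deltas: [0, 0, 0, 0, 0, 0, 0, 0, 0, 0, 0, 0, 0, 0, 0, 0, 0, 0]

```text
time: 6.85
tool_pos: [0.473, 0.2295, 0.0737]
tool_rot: [3.141, 0.0, 0.299]
contact_force: [0.7, -0.9, -0.3]
opening: 0.0641
```

jog_arm:
  deltas: [0, 0, 0.1, 0, 0, 0, 0, 0, 0.3, 0, 0, 0, 0, 0, 0.6, 0, 0, 0, 0, 0, 1, 0, 0, 0, 0, 0, 1, 0, 0, 0]

```text
time: 7.27
tool_pos: [0.4764, 0.2308, 0.1815]
tool_rot: [3.142, -0.013, 0.299]
contact_force: [2.5, 0.8, 0.3]
opening: 0.064
```

jog_arm:
  deltas: [-0.3, -1, 0.5, 0, 0, 0, -0.3, -1, 0.5, 0, 0, 0, -0.3, -1, 0.5, 0, 0, 0, -0.3, -1, 0.5, 0, 0, 0]

```text
time: 7.6
tool_pos: [0.4428, 0.1263, 0.2271]
tool_rot: [3.139, -0.004, 0.296]
contact_force: [0.3, 1.0, 0.2]
opening: 0.0641
```

jog_arm:
  deltas: [0, -0.9, 0, 0, 0, 0, 0, -0.9, 0, 0, 0, 0, 0, -0.9, 0, 0, 0, 0, 0, -0.9, 0, 0, 0, 0]

```text
time: 7.93
tool_pos: [0.4431, 0.038, 0.2241]
tool_rot: [3.141, -0.001, 0.295]
contact_force: [0.6, 0.3, -0.1]
opening: 0.0641
```

```bash
python3 - <<'E'
from h import *
a=snap('top','t5.png')[185:285,125:225];s=snap('scene','s5.png');b=s[170:330,130:290]
cv2.imwrite('pics/c5.png',np.hstack([cv2.resize(a,(400,400)),cv2.resize(b,(400,400))])[:,:,::-1])
E
```

```text
(no output)
```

View pics/c5.png

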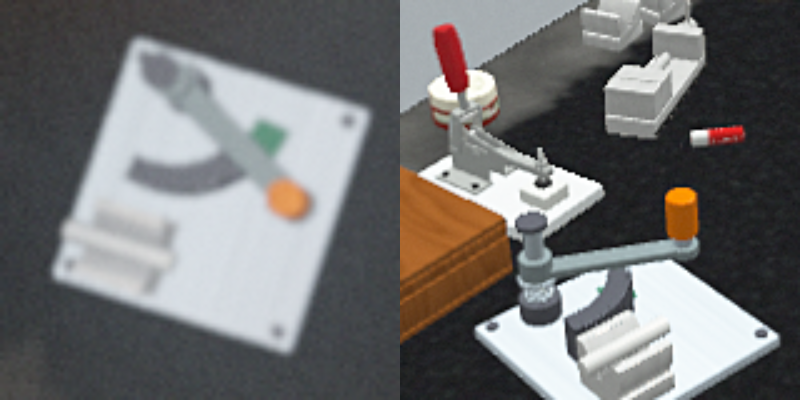

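The arm is staying open and low, with the knob at (289,200) in the top crop and (683,213) in the scene crop. I'll check the angle and height, then hand in.

```bash
python3 - <<'E'
from h import *
for n,u,v,z in(('top',197.2,235,.098),('scene',243.2,255.2,.082),('scene',243.2,255.2,.096)):
  d=w(n,u,v,z)[:2]-[.5446,.312];print(n,z,w(n,u,v,z),np.radians(np.degrees(np.arctan2(d[1],d[0]))%360-162.2),np.hypot(*d))
a=cv2.imread('pics/t1.png')[190:275,330:415].astype(int);b=cv2.imread('pics/t5.png')[190:275,330:415].astype(int)
print('black diff',abs(a-b).mean(),abs(a-b).max())
robot.hand_in()
E
```

```text
top 0.098 [0.46542727 0.23262134 0.098     ] 1.097365588760116 0.11211286250941269
scene 0.082 [0.46537842 0.23446436 0.082     ] 1.0853121203454887 0.11085050306851536
scene 0.096 [0.45320693 0.25163501 0.096     ] 0.8943888655234113 0.10952910554061016
black diff 3.274648212226067 38
the job is handed in; nothing more can be done
```

The orange-knob station is open: its arm is resting down against the rail end and holding there. The job is handed in, about 8 s into the 38 s allowed.

- **What I did:** I gripped the orange knob and swung the arm anticlockwise to about 1.31 rad. I then pushed it down about 14 mm until it bottomed, with a reaction of about 23 N. I eased it back to about 1.16 rad and let go, then moved the gripper clear.
- **Height and swing:** With the knob taken at its down height of 82 mm, the two cameras agree within about 2 mm. They put the swing at 1.09–1.10 rad and the knob 111–112 mm from the pivot. Taking it at the raised height of 96 mm does not fit.
- **Black-knob station:** I never went near it except passing well above. Before-and-after pictures of it differ by 3.3 grey levels on average and 38 at most. I put that down to camera noise but did not look closer.

No check failed.

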